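# Dock the discharged work lamp in its charging cradle

### The job

Take the work lamp with the red charge light out of the blue rack and stand it upright on the green mat, let go, and take it again by its sides. Seat it fully home in the charging cradle, its back (with the copper contacts) to the cradle's tall back plate and its white lens facing outwards, and let go. Set it down gently, never dropping it, and leave the two lamps with green lights and everything else on the bench where they are.

Things in the scene. Friction and masses are not known exactly. Their poses are not given: they have to be found in the camera images.
- lamp: The lamp to dock: upright yellow box-shaped work lamp, 120 tall, about 300 g, round red light on top. Black foot 48 (x) by 58 (y), 30 tall; body above 48 by 54 up to 116. Origin: centre of its underside, z up. Lens (front) faces its own -x, back with copper contacts +x, sides +-y; a white bar on top marks the front edge. Starts in any one of the rack's bays.
- lamp_lens (a point): Centre of the lamp's white lens, on its front face (24 in front of the lamp's axis), 76 above its underside.
- rack: Blue fixed rack: base 130 (x) by 222 (y), 8 thick; four dividers 4 thick, 70 long in x, tops 132 above the bench, at y = +-36, +-108. Bays centred at y = -72, 0, 72, open to -x, +x and above. Origin: centre of underside. Lamps stand on the base, lens to the rack's +x; dividers 7 mm off their sides, so there they can be gripped only on front and back.
- mat: Green fixed mat, 140 by 140, 3 thick, on the bench between rack and cradle. Origin: centre of the underside. Nothing stands on it.
- cradle: Fixed charging cradle, black base 120 by 110, 12 thick. Pocket 57 (x) by 66 (y) centred on the origin (underside): grey back plate at +x, face at x = 28.5, top 132 above the bench; ribs on the other sides, flaring outwards, 33 above the bench. A docked lamp has 4 mm play all round, the same yaw as the cradle (lens to -x), and can be gripped only on its sides (y).
- cradle_seat (a point): Centre of the pocket's floor, 12 above the bench; the docked lamp's origin comes here.
- lamp_b: Bystander: the same lamp with a green light, in another bay. Origin and axes as for the lamp.
- lamp_c: Bystander: the same lamp with a green light, in another bay. Origin and axes as for the lamp.
- drill: Bystander: yellow and black cordless drill lying on its side, about 250 by 200, 66 high, beyond the mat, its bit pointing at it. Origin under the motor housing.
- spray_can: Bystander: standing red spray can, 66 across, 190 tall. Origin: centre of the underside.
- wrench: Bystander: steel wrench lying flat, 190 long. Origin: centre of the underside.
- tape_measure: Bystander: yellow and black tape measure, 70 by 36, 66 tall. Origin: centre of the underside.
- mug: Bystander: blue mug, 82 across, 95 tall. Origin: centre of the underside.

How it is judged:
By the outcome, as a careful person would: the job done as asked, in the order asked, and still so for the second after the job is handed in, with the robot touching nothing.
It also fails if it takes over 58 s, if anything falls off the work surface, if the arm or the gripper's body presses on something with over 40 N, if the wrist force passes 120 N, or if a joint passes its speed limit or range.

### The arm

A 7-joint arm with a two-finger parallel gripper is mounted at the origin on the work surface. World frame = base frame: x ahead of the robot, y to its left, z up, the work surface at z = 0. Lengths are in m, angles in rad, forces in N, time in s.
With the tool pointing down it reaches from about 0.425 to 1.025 m from the base axis. Payload 3.6 kg.
Tool frame: the origin (TCP) lies on the mounting face of the last link; the fingertips stand 173 mm ahead of it and the grasp point (between the pads) lies 155 mm ahead of it; y points along the fingers, x is the direction in which the jaws open and shut, and the axes are right-handed (so a half turn about y gives the same grasp; the last joint's range is limited). The gripper opens to 85 mm and grips with 20 to 120 N. Pads are 22 mm wide; open, the fingers measure 114 mm over their backs; the gripper's body (76 mm by 85 mm) begins 54 mm behind the grasp point. The pads swing forward as they close: fully open they stand 13 mm farther back than shut.
Start: joints at [1.046, 0.591, 0.048, 1.609, -0.033, 0.943, -0.034], TCP at [0.303, -0.659, 0.405] pointing down, gripper open.
Joint ranges: [-2.69, 2.69], [-0.47, 2.24], [-1.27, 1.36], [0.19, 2.51], [-1.53, 4.68], [0.08, 2.07], [-3.09, 3.09]. Speed limits (rad/s): [2.57, 2.57, 3.14, 3.14, 3.14, 3.14, 3.14].

### API

Orientations are given as a unit quaternion [x, y, z, w].
In Python, from station import * gives the robot as it stands.
- The arm moves only by the tool servo_tool, never from a script. Its arguments are lists of equal length, an entry for each row: "linear": the shift along the tool's x, y, z in mm, a list of three; "angular": the turn, a rotation vector about the tool's x, y, z in degrees, a list of three; "claw": the opening, from 0 (shut) to 1 (fully open). A call has 1 to 12 rows; each row shifts and turns the commanded pose from where the row before left it, along the tool's axes as they then stand; what a row does not reach is not made up. A row lasts 1/8 s, in which the tool goes at most 62.5 mm and 10.7 degrees, less where a joint would pass 70% of its speed; a pose out of reach is approached as far as the arm can. A call with a gripper value outside its range is refused whole. The fingers move at their own pace and stop on an object; "squeeze" is the grip in N (left out, the last holds). Time passes only in rows, so rows that do not move let the fingers close. It gives the time, the measured TCP pose, the force and the opening at its end, in the units of the state.
- read_state(): the state, without advancing time (a new reading comes with each control period).
- camera(name): name is "side" or "top"; returns the picture (400x640x3 uint8, red, green, blue); there is no depth.
- get_calibration(name): a dict with "K" (3x3 intrinsics, pixels), "extrinsics" (4x4, takes a point from world to camera coordinates). Camera axes: x right, y down, z forward; pixel columns grow to the right and rows downward; lengths in m; the calibration is good to about 2 mm. A picture is of the moment at which its call begins. get_calibration takes no time and is no camera call.
- hand_in(): hands the job in, once; it reports no verdict.
Trained networks look in the newest picture that a camera, given by its name, has taken for a name from the list of things; names that differ only in an ending like _2 or _b are one class to them, and where a whole thing is asked for, a point or a joint stands for the part that bears it (a point fixed in the world has none). Each returns a list of dicts, best first, with "conf" (0 to 1); they miss things now and then, are a little off and sometimes report something else, mostly with a low value. They report only what shows in the picture. A call takes as long as a camera call.
- find_in(camera, target): "box" ([left, top, right, bottom] in pixels, round what is visible of it).
- outline_of(camera, target): "mask" (400x640 bool, what is visible of it) and "box" ([left, top, right, bottom] in pixels, round what is visible of it).
- landmark_of(camera, target): "centre" ([column, row] in pixels: a listed point, or the origin of a listed thing).
The state is a dict: "clock": time; "joint_positions": joint angles; "qd": joint speeds; "joint_torque": joint torques, N m; "tool_pos": TCP position; "tool_rot": TCP orientation; "force": force on the tool from outside, world axes, zero at the start; "moment": the same for the moment, N m; "grip_width": opening from 0.0 (shut) to 1.0 (fully open).
Only numpy, scipy, OpenCV 4.12 (cv2) and the standard library are available. Lean on these libraries where they do the work, as an engineer would, in place of code of your own. Each camera call takes 0.05 s, during which the arm holds its last target.

## Working session

There is one attempt and no reset: what is moved stays moved. The work goes in short steps, Python scripts to look and compute and a tool call to move; the robot and the scene stay as the last step left them, time stands still between calls to the robot, and variables do not carry over. Pictures are saved under pics/ and viewed, and the job is handed in when it is done.

Besides the shell and the picture viewer there is one more tool, called after ">>>" as a command line: name --argument value ..., lists and objects as JSON in quotes. servo_tool: Moves the arm, as the interface text tells. Its arguments: {"type":"object","properties":{"linear":{"type":"array","items":{"type":"array","items":{"type":"number"}}},"angular":{"type":"array","items":{"type":"array","items":{"type":"number"}}},"claw":{"type":"array","items":{"type":"number"}},"squeeze":{"type":"number"}},"required":["linear","angular","claw"]}

```bash
mkdir -p pics; ls
python3 - <<'E'
from station import *
import cv2
s=read_state();print(s)
for n in("side","top"):
    c=get_calibration(n);print(n,c)
    cv2.imwrite(f"pics/{n}0.png",camera(n)[:,:,::-1])
E
```

```text
pics
{'clock': 0.0, 'joint_positions': array([ 1.04650333,  0.59213119,  0.04827146,  1.60985264, -0.03331725,
        0.94270291, -0.03369506]), 'qd': array([ 0.00023048, -0.00011502,  0.00089635, -0.00171202, -0.00118412,
       -0.00083204, -0.00035138]), 'joint_torque': array([-5.93068107e-04, -5.48686194e+01,  1.54646404e+00, -1.98123014e+01,
        9.47488501e-03,  8.82102147e-03,  2.98270686e-05]), 'tool_pos': array([ 0.30260754, -0.65833359,  0.4035197 ]), 'tool_rot': array([-0.59492484,  0.38224898, -0.38084907,  0.59573831]), 'force': array([-0.45476805, -0.38442973,  0.88872963]), 'moment': array([-0.01667477, -0.03584005, -0.00470133]), 'grip_width': 1.0017196147740257}
side {'K': array([[395.04194093,   0.        , 325.66131503],
       [  0.        , 395.04194093, 205.27544001],
       [  0.        ,   0.        ,   1.        ]]), 'extrinsics': array([[-0.83869764, -0.54444691,  0.01279967,  0.49235494],
       [-0.3011419 ,  0.44405736, -0.84387595,  0.23638645],
       [ 0.45376187, -0.71161128, -0.53638563,  1.04629385],
       [ 0.        ,  0.        ,  0.        ,  1.        ]])}
top {'K': array([[414.26724618,   0.        , 319.88768932],
       [  0.        , 414.26724618, 200.1732444 ],
       [  0.        ,   0.        ,   1.        ]]), 'extrinsics': array([[-0.02652224, -0.99941764,  0.02146997, -0.00230402],
       [-0.99851304,  0.02546275, -0.04820121,  0.55043857],
       [ 0.04762645, -0.02271645, -0.99860687,  1.2992992 ],
       [ 0.        ,  0.        ,  0.        ,  1.        ]])}
```

View pics/side0.png

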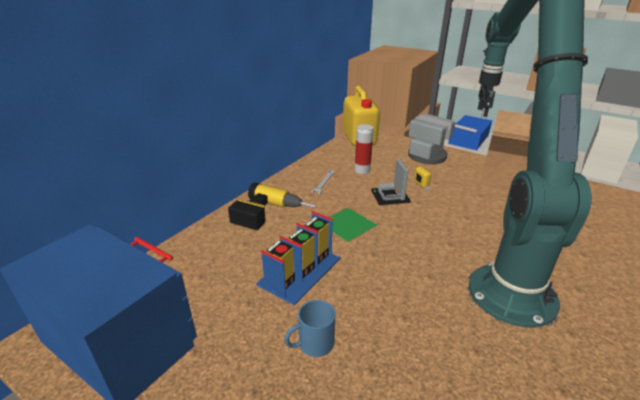

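View pics/top0.png

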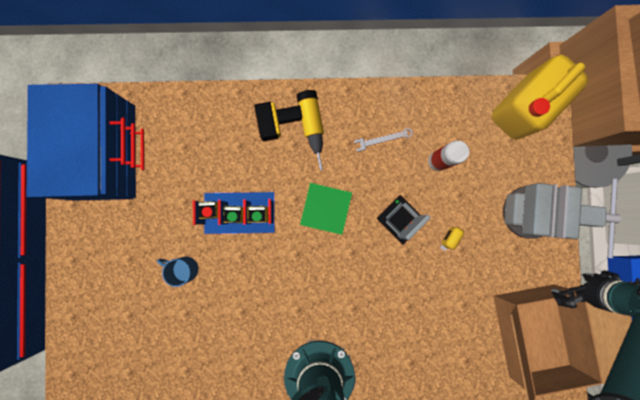

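```bash
cat > h.py <<'E'
from station import *
import numpy as np, cv2
from scipy.spatial.transform import Rotation as Ro
def proj(n,P):
    c=get_calibration(n);P=np.atleast_2d(P);q=P@c["extrinsics"][:3,:3].T+c["extrinsics"][:3,3];q=q@c["K"].T
    return q[:,:2]/q[:,2:]
def ray(n,uv,z):
    c=get_calibration(n);E=c["extrinsics"];R=E[:3,:3];o=-R.T@E[:3,3]
    d=R.T@np.linalg.inv(c["K"])@np.array([uv[0],uv[1],1.]);return o+d*(z-o[2])/d[2]
E
python3 - <<'E'
from h import *
t=cv2.imread("pics/top0.png");s=cv2.imread("pics/side0.png")
a=cv2.resize(t[170:270,180:340],None,fx=5,fy=5,interpolation=2);cv2.imwrite("pics/ta.png",a)
a=cv2.resize(t[180:260,360:480],None,fx=6,fy=6,interpolation=2);cv2.imwrite("pics/tb.png",a)
a=cv2.resize(s[200:310,250:350],None,fx=5,fy=5,interpolation=2);cv2.imwrite("pics/sa.png",a)
a=cv2.resize(s[150:250,320:440],None,fx=5,fy=5,interpolation=2);cv2.imwrite("pics/sb.png",a)
for n in("rack","mat","cradle","lamp","cradle_seat","drill","lamp_lens"):
    for c in("top","side"):
        print(n,c,[(np.round(d["centre"],1),round(d["conf"],2)) for d in landmark_of(c,n)])
E
```

```text
rack top [(array([238.7, 209.5]), 0.87)]
rack side []
mat top [(array([323.9, 206.5]), 0.76)]
mat side [(array([346.3, 227.1]), 0.89), (array([390.3, 195. ]), 0.35)]
cradle top [(array([398.2, 215. ]), 0.86)]
cradle side [(array([387.4, 199.3]), 0.6)]
lamp top [(array([258.8, 211.8]), 0.76), (array([215.5, 209.6]), 0.74), (array([241.1, 215. ]), 0.52)]
lamp side [(array([299.9, 265.9]), 0.8), (array([279.6, 282.4]), 0.66), (array([313.8, 255.3]), 0.57)]
cradle_seat top [(array([402.6, 216.2]), 0.57)]
cradle_seat side [(array([390.1, 194.4]), 0.95)]
drill top [(array([311.7, 119.9]), 0.72)]
drill side [(array([272.1, 200.9]), 0.91), (array([314.7, 344.6]), 0.2)]
lamp_lens top [(array([211.2, 200. ]), 0.66)]
lamp_lens side [(array([275. , 260.3]), 0.71)]
```

View pics/ta.png

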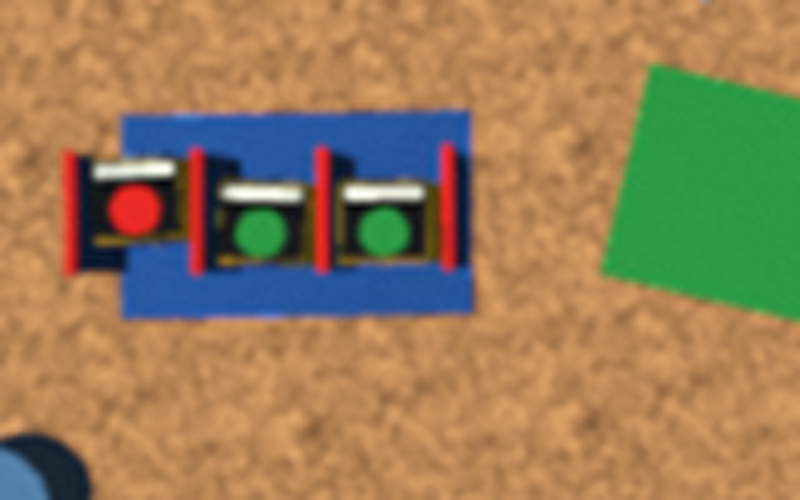

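View pics/tb.png

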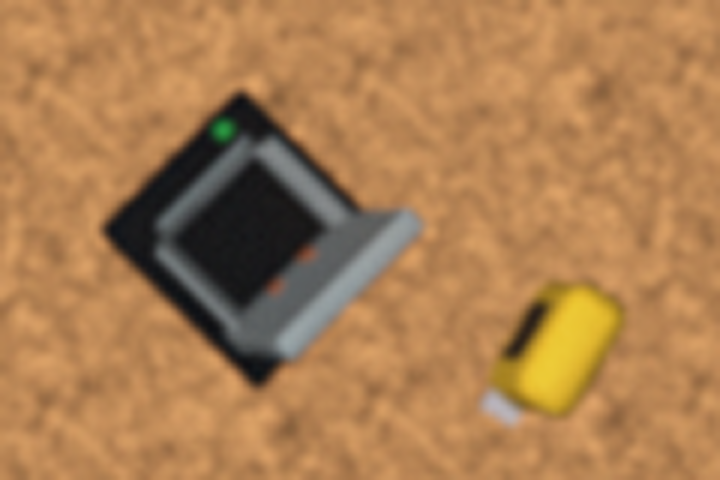

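View pics/sa.png

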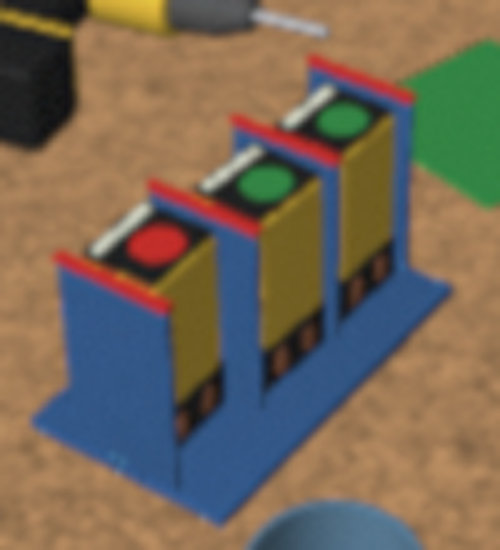

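View pics/sb.png

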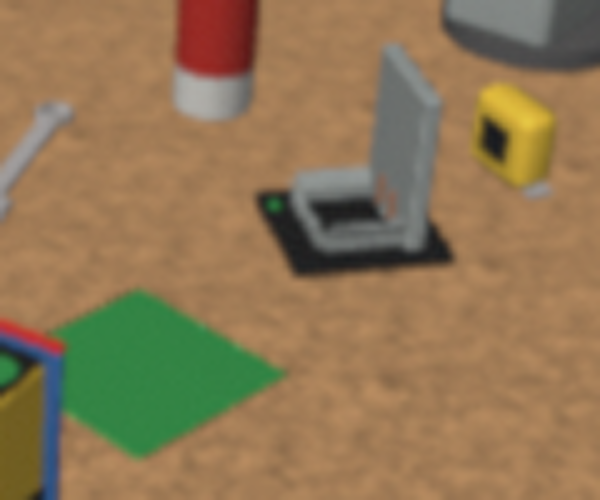

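```bash
cat > fit.py <<'E'
from h import *
from scipy.optimize import least_squares
def up(X,f,o): return (np.array(X,float)+.5)/f-.5+np.array(o)
def fit(obs,p0):
    # obs: (cam, local xyz, uv)
    def res(p):
        R=Ro.from_euler("z",p[2]).as_matrix();r=[]
        for c,l,uv in obs: r+=list(proj(c,R@np.array(l)+[p[0],p[1],0])[0]-uv)
        return r
    s=least_squares(res,p0,loss="soft_l1");return s.x,np.array(res(s.x)).reshape(-1,2)
if __name__=="__main__":
    T=lambda x,y:up((x,y),6,(360,180)); S=lambda x,y:up((x,y),5,(320,150)); A=lambda x,y:up((x,y),5,(180,170))
    cr=[("top",(-.06,.055,.012),T(241,92)),("top",(-.06,-.055,.012),T(106,230)),("top",(.06,-.055,.012),T(260,387)),
        ("side",(-.06,.055,.012),S(258,193)),("side",(-.06,-.055,.012),S(298,276)),("side",(.06,-.055,.012),S(455,260))]
    p,r=fit(cr,[.5,-.2,-2.3]);print("cradle",p,np.degrees(p[2]),np.round(r,1).tolist())
    # rack base corners z=.008
    rk=[("top",(.065,.111,.008),A(122,115)),("top",(.065,-.111,.008),A(471,111)),("top",(-.065,-.111,.008),A(474,313)),("top",(-.065,.111,.008),A(122,319))]
    S2=lambda x,y:up((x,y),5,(250,200))
    rk+=[("side",(-.065,.111,.008),S2(220,522)),("side",(.065,.111,.008),S2(33,422)),("side",(-.065,-.111,.008),S2(453,291))]
    p,r=fit(rk,[.5,.2,0.]);print("rack",p,np.degrees(p[2]),np.round(r,1).tolist())
    t=cv2.imread("pics/top0.png");hsv=cv2.cvtColor(t,cv2.COLOR_BGR2HSV)
    m=cv2.inRange(hsv,(50,120,80),(75,255,255));m[:,:290]=0;m[:,360:]=0
    cs=max(cv2.findContours(m,0,1)[0],key=cv2.contourArea);b=cv2.boxPoints(cv2.minAreaRect(cs))
    W=np.array([ray("top",q,.003) for q in b]);print("mat",W.mean(0),np.linalg.norm(W[1]-W[0]),np.linalg.norm(W[2]-W[1]),np.degrees(np.arctan2(*(W[1]-W[0])[1::-1])))
    for n,z in(("top",.128),("side",.128)):
        im=cv2.imread(f"pics/{n}0.png");hsv=cv2.cvtColor(im,cv2.COLOR_BGR2HSV)
        m=cv2.inRange(hsv,(0,150,90),(6,255,255));m[:190]=0;m[290:]=0;m[:,:180]=0;m[:,310:]=0
        m=cv2.morphologyEx(m,cv2.MORPH_OPEN,np.ones((4,4)))
        k,l,st,ce=cv2.connectedComponentsWithStats(m)
        for i in range(1,k):print(n,"red",st[i],ce[i],ray(n,ce[i],z))
E
python3 fit.py
```

```text
cradle [ 0.48162628 -0.27442846 -2.38747913] -136.79247781677716 [[0.6, -0.8], [-1.2, 0.5], [-0.2, 1.3], [-0.7, -0.1], [-0.2, -1.3], [0.6, -0.9]]
rack [ 0.51769134  0.24023933 -0.01215057] -0.6961766363779349 [[-0.3, -0.1], [0.2, -0.2], [-0.1, 0.5], [-0.3, 0.3], [0.4, -0.0], [-0.8, -0.5], [0.2, -0.7]]
mat [ 0.52448153 -0.03479025  0.003     ] 0.13705420582874495 0.13708570896662703 -14.645984585053082
top red [203 208  10  10  89] [207.46067416 212.5505618 ] [0.51739451 0.30960525 0.128     ]
side red [277 246  11   8  77] [282.05194805 249.45454545] [0.51733907 0.311298   0.128     ]
```

Run:
```python
from h import *
t=cv2.imread("pics/top0.png");s=cv2.imread("pics/side0.png")
a=cv2.resize(t[192:237,190:240],None,fx=12,fy=12,interpolation=2);cv2.imwrite("pics/tc.png",a)
a=cv2.resize(s[230:300,255:310],None,fx=8,fy=8,interpolation=2);cv2.imwrite("pics/sc.png",a)
```

```text
(no output)
```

View pics/tc.png

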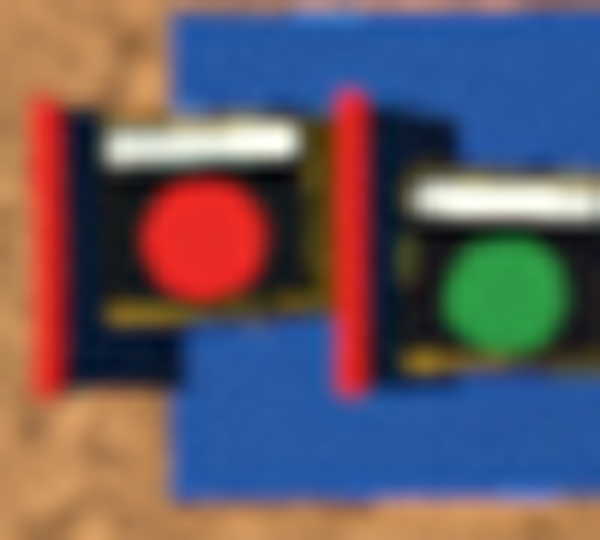

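View pics/sc.png

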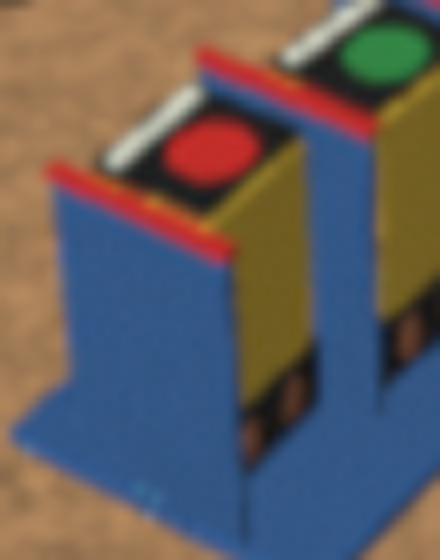

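Run:
```python
from h import *
print(ray("top",(206.5,201.4),.124),ray("top",(206.5,218.3),.124),ray("top",(206.5,217.2),.124))
S=lambda x,y:((x+.5)/8-.5+255,(y+.5)/8-.5+230)
print(ray("side",S(305,140),.124),ray("side",S(205,220),.124))
s=read_state();R=Ro.from_quat(s["tool_rot"]);print(R.as_matrix().round(3),s["tool_pos"]+R.apply([0,.155,0]))
```

```text
[0.54970935 0.31291566 0.124     ] [0.50102435 0.31356857 0.124     ] [0.5041874  0.31352615 0.124     ]
[0.50415396 0.28481807 0.124     ] [0.50593338 0.33339776 0.124     ]
[[ 0.418  0.     0.909]
 [-0.909 -0.     0.418]
 [ 0.    -1.    -0.   ]] [ 0.30275086 -0.65877042  0.24973079]
```

>>> servo_tool --linear '[[0,0,0],[0,0,0],[0,0,0],[0,0,0],[0,0,0],[0,0,0],[0,0,0],[0,0,0]]' --angular '[[0,-8.2,0],[0,-8.2,0],[0,-8.2,0],[0,-8.2,0],[0,-8.2,0],[0,-8.2,0],[0,-8.2,0],[0,-8.4,0]]' --claw '[1,1,1,1,1,1,1,1]'

```text
clock: 1.8
tool_pos: [0.3026, -0.6588, 0.4047]
tool_rot: [0.707, 0.005, -0.005, -0.707]
force: [-0.5, 1.5, -0.8]
grip_width: 1.004
```

```bash
cat > to.py <<'E'
import sys
from h import *
# usage: to.py gx gy gz jawdeg ; prints tool-axis shift (mm) of grasp point & turn about tool y
def plan(g,jaw):
    s=read_state();R=Ro.from_quat(s["tool_rot"]);M=R.as_matrix()
    p=s["tool_pos"]+M@[0,.155,0]
    cur=np.degrees(np.arctan2(M[1,0],M[0,0]))
    print("t",round(s["clock"],2),"grasp",p.round(4),"jaw",cur.round(2),"down",M[:,1].round(4),"F",s["force"].round(1),"w",round(s["grip_width"],3),"q",s["joint_positions"].round(2))
    print("shift tool mm",(M.T@(np.array(g)-p)*1e3).round(1),"turn y",round(-(jaw-cur),2))
a=list(map(float,sys.argv[1:5]));plan(a[:3],a[3])
E
python3 to.py .527 .312 .25 .5
```

```text
t 1.8 grasp [ 0.3026 -0.6588  0.2497] jaw 0.75 down [-2.e-04 -1.e-04 -1.e+00] F [-0.5  1.5 -0.8] w 1.004 q [ 1.24  0.6  -0.25  1.6   0.17  0.96  0.94]
shift tool mm [ 2.370e+02 -4.000e-01  9.678e+02] turn y 0.25
```

>>> servo_tool --linear '[[11.9,0,48],[11.9,0,48],[11.9,0,48],[11.9,0,48],[11.9,0,48],[11.9,0,48],[11.9,0,48],[11.9,0,48],[11.9,0,48],[11.9,0,48]]' --angular '[[0,0,0],[0,0,0],[0,0,0],[0,0,0],[0,0,0],[0,0,0],[0,0,0],[0,0,0],[0,0,0],[0,0,0]]' --claw '[1,1,1,1,1,1,1,1,1,1]'

```text
clock: 3.05
tool_pos: [0.418, -0.1763, 0.4051]
tool_rot: [0.707, 0.003, -0.002, -0.707]
force: [1.4, 0.8, -0.2]
grip_width: 1.0
```

>>> servo_tool --linear '[[11.9,0,48],[11.9,0,48],[11.9,0,48],[11.9,0,48],[11.9,0,48],[11.9,0,48],[11.9,0,48],[11.9,0,48],[11.9,0,48],[0,0,0]]' --angular '[[0,0,0],[0,0,0],[0,0,0],[0,0,0],[0,0,0],[0,0,0],[0,0,0],[0,0,0],[0,0,0],[0,0,0]]' --claw '[1,1,1,1,1,1,1,1,1,1]'

```text
clock: 4.3
tool_pos: [0.5212, 0.2601, 0.4054]
tool_rot: [-0.705, -0.006, 0.005, 0.709]
force: [0.3, -0.6, 0.0]
grip_width: 0.999
```

```bash
python3 to.py .527 .312 .25 .5
```

```text
t 4.3 grasp [0.5214 0.2608 0.2504] jaw 0.85 down [ 0.0018  0.0047 -1.    ] F [ 0.3 -0.6  0. ] w 0.999 q [-0.19  0.45 -0.47  1.92  0.27  0.83 -0.79]
shift tool mm [ 6.3  0.7 51.1] turn y 0.35
```

>>> servo_tool --linear '[[3,0,26],[3.3,0,25],[0,0,0],[0,0,0]]' --angular '[[0,0,0],[0,0,0],[0,0,0],[0,0,0]]' --claw '[1,1,1,1]'

```text
clock: 4.8
tool_pos: [0.5271, 0.3044, 0.4044]
tool_rot: [0.708, 0.002, -0.003, -0.706]
force: [0.2, -1.3, -0.6]
grip_width: 1.002
```

```bash
python3 to.py .527 .312 .094 .5
python3 - <<'E'
from h import *
s=camera("side");cv2.imwrite("pics/s1.png",cv2.resize(s[120:300,200:360],None,fx=4,fy=3.3,interpolation=2)[:,:,::-1])
E
```

```text
t 4.8 grasp [0.527  0.3041 0.2494] jaw 0.4 down [-6.0e-04 -2.1e-03 -1.0e+00] F [ 0.2 -1.3 -0.6] w 1.002 q [-0.26  0.48 -0.47  1.86  0.28  0.86 -0.86]
shift tool mm [1.000e-01 1.554e+02 8.200e+00] turn y -0.1
```

View pics/s1.png

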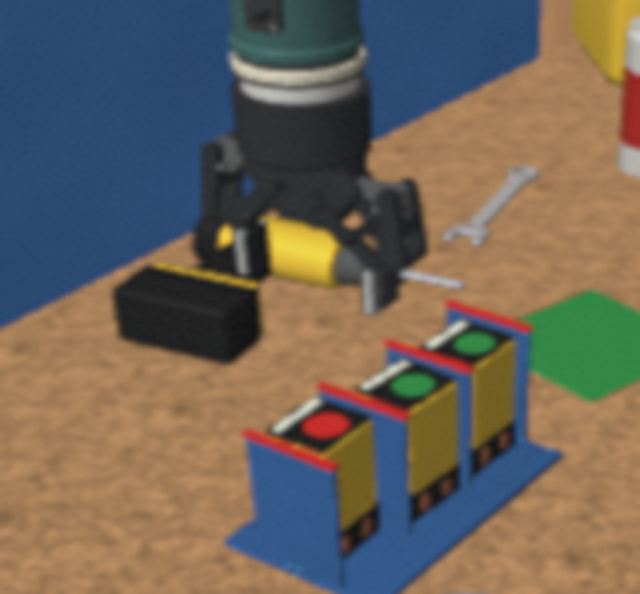

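>>> servo_tool --linear '[[0,0,8],[0,30,0],[0,30,0],[0,0,0],[0,0,0]]' --angular '[[0,0,0],[0,0,0],[0,0,0],[0,0,0],[0,0,0]]' --claw '[1,1,1,1,1]'

```text
clock: 5.48
tool_pos: [0.5273, 0.3145, 0.3456]
tool_rot: [-0.707, -0.003, 0.003, 0.707]
force: [1.0, -0.2, -0.3]
grip_width: 0.998
```

```bash
python3 to.py .527 .312 .094 .5
python3 - <<'E'
from h import *
s=camera("top");cv2.imwrite("pics/t2.png",cv2.resize(s[150:270,160:320],None,fx=4,fy=4,interpolation=2)[:,:,::-1])
E
python3 to.py .527 .312 .094 .5
```

```text
t 5.47 grasp [0.5275 0.3146 0.1906] jaw 0.47 down [ 1.1e-03  9.0e-04 -1.0e+00] F [ 1.  -0.2 -0.3] w 0.998 q [-0.3   0.56 -0.44  1.9   0.33  0.75 -0.92]
shift tool mm [-0.6 96.6 -2.7] turn y -0.03
t 5.53 grasp [0.5277 0.3148 0.191 ] jaw 0.47 down [ 0.0019  0.0014 -1.    ] F [-1.   0.4 -0.7] w 1.0 q [-0.3   0.56 -0.44  1.9   0.33  0.75 -0.92]
shift tool mm [-0.9 97.  -3. ] turn y -0.03
```

View pics/t2.png

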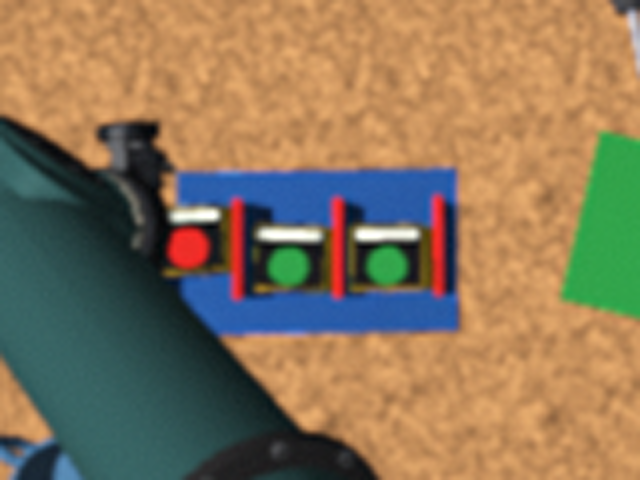

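>>> servo_tool --linear '[[-0.5,0,-2.5],[0,20,0],[0,20,0],[0,20,0],[0,20,0],[0,15,0],[0,0,0],[0,0,0]]' --angular '[[0,0,0],[0,0,0],[0,0,0],[0,0,0],[0,0,0],[0,0,0],[0,0,0],[0,0,0]]' --claw '[1,1,1,1,1,1,1,1]'

```text
clock: 6.52
tool_pos: [0.5266, 0.312, 0.25]
tool_rot: [-0.707, -0.003, 0.003, 0.707]
force: [0.2, -0.4, 0.2]
grip_width: 1.0
```

```bash
python3 to.py .527 .312 .094 .5
python3 - <<'E'
from h import *
s=camera("side");cv2.imwrite("pics/s2.png",cv2.resize(s[170:310,220:360],None,fx=4.2,fy=4.2,interpolation=2)[:,:,::-1])
E
```

```text
t 6.53 grasp [0.5267 0.3121 0.095 ] jaw 0.49 down [ 6.e-04  6.e-04 -1.e+00] F [ 0.2 -0.4  0.2] w 1.0 q [-0.36  0.68 -0.36  1.96  0.42  0.58 -0.99]
shift tool mm [ 0.2  1.  -0.1] turn y -0.01
```

View pics/s2.png

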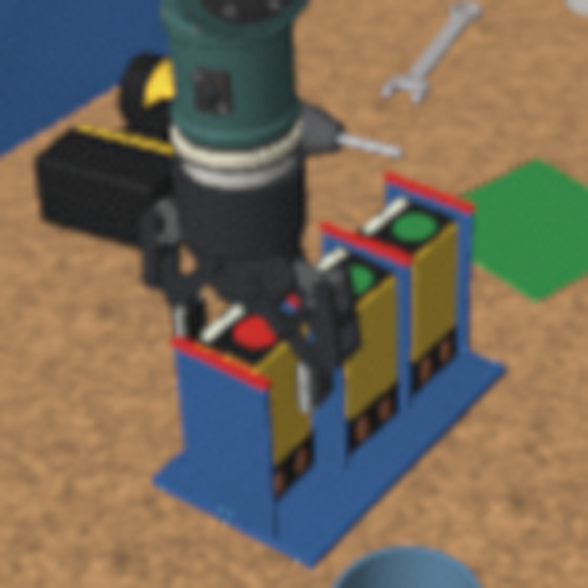

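>>> servo_tool --linear '[[0,0,0],[0,0,0],[0,0,0],[0,0,0],[0,0,0],[0,0,0],[0,0,0],[0,0,0]]' --angular '[[0,0,0],[0,0,0],[0,0,0],[0,0,0],[0,0,0],[0,0,0],[0,0,0],[0,0,0]]' --claw '[0.8,0.7,0.6,0.5,0.4,0.3,0.3,0.3]' --squeeze 40

```text
clock: 7.58
tool_pos: [0.5267, 0.3118, 0.2501]
tool_rot: [-0.707, -0.003, 0.003, 0.707]
force: [0.1, -0.3, 5.2]
grip_width: 0.561
```

```bash
python3 to.py .527 .312 .094 .5
```

```text
t 7.58 grasp [0.5268 0.3118 0.0951] jaw 0.48 down [ 7.e-04  3.e-04 -1.e+00] F [ 0.1 -0.3  5.2] w 0.561 q [-0.36  0.68 -0.36  1.96  0.42  0.58 -0.99]
shift tool mm [0.2 1.1 0.2] turn y -0.02
```

>>> servo_tool --linear '[[0,-5,0],[0,-10,0],[0,-15,0],[0,-20,0],[0,-20,0],[0,-20,0],[0,-20,0],[0,-20,0],[0,-20,0],[0,-10,0],[0,0,0],[0,0,0]]' --angular '[[0,0,0],[0,0,0],[0,0,0],[0,0,0],[0,0,0],[0,0,0],[0,0,0],[0,0,0],[0,0,0],[0,0,0],[0,0,0],[0,0,0]]' --claw '[0.3,0.3,0.3,0.3,0.3,0.3,0.3,0.3,0.3,0.3,0.3,0.3]'

```text
clock: 9.07
tool_pos: [0.5262, 0.3113, 0.4089]
tool_rot: [0.707, 0.003, -0.003, -0.707]
force: [-1.0, -0.6, -4.4]
grip_width: 0.557
```

```bash
python3 to.py .524 -.035 .25 43
python3 - <<'E'
from h import *
s=camera("side");cv2.imwrite("pics/s3.png",cv2.resize(s[120:310,220:360],None,fx=3,fy=3,interpolation=2)[:,:,::-1])
E
```

```text
t 9.07 grasp [0.526  0.3111 0.2539] jaw 0.48 down [-0.0014 -0.0011 -1.    ] F [-1.  -0.6 -4.4] w 0.557 q [-0.27  0.48 -0.47  1.85  0.28  0.87 -0.87]
shift tool mm [  -4.9    4.3 -346.1] turn y -42.52
```

View pics/s3.png

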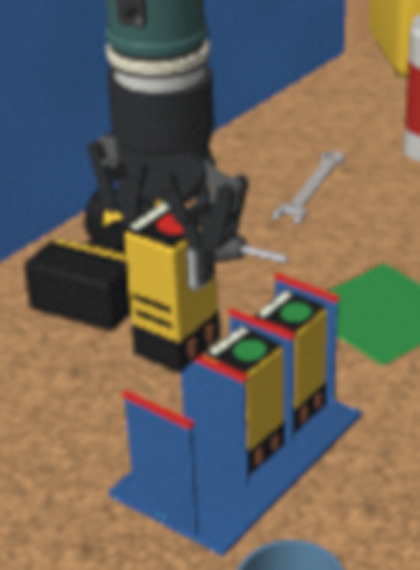

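>>> servo_tool --linear '[[-0.4,0,-15],[-0.4,0,-30],[-0.4,0,-35],[-0.4,0,-35],[-0.4,0,-35],[-0.4,0,-35],[-0.4,0,-35],[-0.4,0,-35],[-0.4,0,-35],[-0.4,0,-30],[-0.4,0,-26],[0,0,0]]' --angular '[[0,0,0],[0,0,0],[0,0,0],[0,0,0],[0,0,0],[0,0,0],[0,0,0],[0,0,0],[0,0,0],[0,0,0],[0,0,0],[0,0,0]]' --claw '[0.3,0.3,0.3,0.3,0.3,0.3,0.3,0.3,0.3,0.3,0.3,0.3]'

```text
clock: 10.62
tool_pos: [0.5242, -0.0381, 0.4091]
tool_rot: [0.708, 0.0, -0.002, -0.706]
force: [-0.2, 0.3, -3.5]
grip_width: 0.557
```

>>> servo_tool --linear '[[0,0,0],[0,0,0],[0,0,0],[0,0,0],[0,0,0],[0,0,0],[0,0,0],[0,0,0]]' --angular '[[0,-4,0],[0,-7,0],[0,-7,0],[0,-7,0],[0,-7,0],[0,-7,0],[0,-3.5,0],[0,0,0]]' --claw '[0.3,0.3,0.3,0.3,0.3,0.3,0.3,0.3]'

```text
clock: 11.62
tool_pos: [0.5246, -0.0341, 0.4095]
tool_rot: [-0.658, -0.259, 0.259, 0.658]
force: [0.0, -0.3, -4.0]
grip_width: 0.556
```

```bash
python3 to.py .524 -.035 .09 43
python3 - <<'E'
from h import *
s=camera("side");cv2.imwrite("pics/s4.png",cv2.resize(s[100:280,270:430],None,fx=3,fy=3,interpolation=2)[:,:,::-1])
E
```

```text
t 11.62 grasp [ 0.5245 -0.034   0.2545] jaw 42.98 down [-7.e-04  3.e-04 -1.e+00] F [ 0.  -0.3 -4. ] w 0.556 q [ 0.47  0.4  -0.63  2.03  0.32  0.81  0.4 ]
shift tool mm [ -1.  164.5  -0.5] turn y -0.02
```

View pics/s4.png

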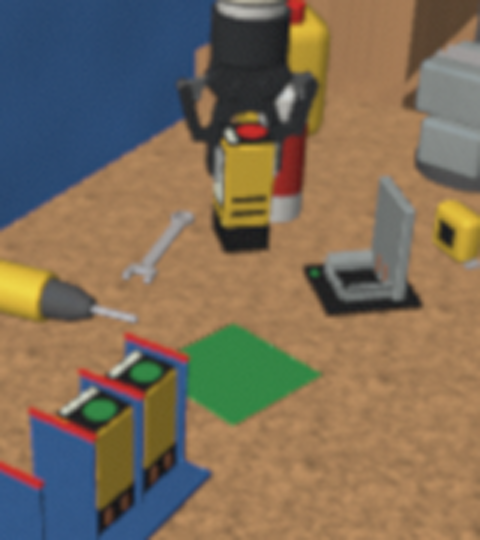

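>>> servo_tool --linear '[[0,15,0],[0,25,0],[0,25,0],[0,25,0],[0,25,0],[0,20,0],[0,12,0],[0,6,0],[0,3,0],[0,2,0],[0,0,0],[0,0,0]]' --angular '[[0,0,0],[0,0,0],[0,0,0],[0,0,0],[0,0,0],[0,0,0],[0,0,0],[0,0,0],[0,0,0],[0,0,0],[0,0,0],[0,0,0]]' --claw '[0.3,0.3,0.3,0.3,0.3,0.3,0.3,0.3,0.3,0.3,0.3,0.3]'

```text
clock: 13.18
tool_pos: [0.5251, -0.0344, 0.2521]
tool_rot: [0.658, 0.259, -0.259, -0.658]
force: [-0.4, 0.6, -5.0]
grip_width: 0.558
```

```bash
python3 to.py .524 -.035 .09 43
python3 - <<'E'
from h import *
s=camera("side");cv2.imwrite("pics/s5.png",cv2.resize(s[100:280,270:430],None,fx=3,fy=3,interpolation=2)[:,:,::-1])
E
```

```text
t 13.18 grasp [ 0.5253 -0.0344  0.0971] jaw 42.98 down [ 8.e-04 -1.e-04 -1.e+00] F [-0.4  0.6 -5. ] w 0.558 q [ 0.31  0.62 -0.44  2.14  0.56  0.49  0.18]
shift tool mm [-1.3  7.1  0.4] turn y -0.02
```

View pics/s5.png

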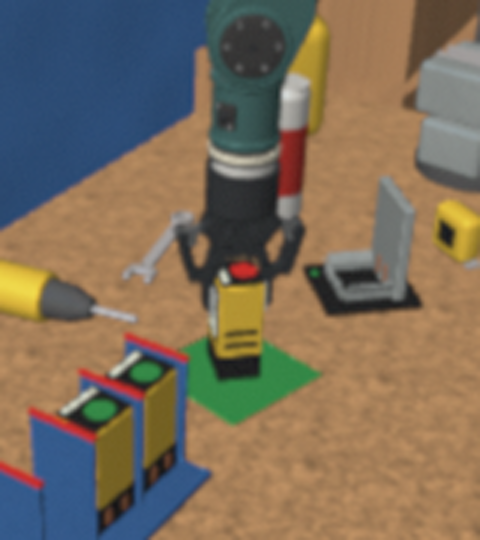

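>>> servo_tool --linear '[[0,2,0],[0,2,0],[0,1,0],[0,0,0],[0,0,0]]' --angular '[[0,0,0],[0,0,0],[0,0,0],[0,0,0],[0,0,0]]' --claw '[0.3,0.3,0.3,0.3,0.3]'

```text
clock: 13.85
tool_pos: [0.525, -0.0343, 0.2467]
tool_rot: [-0.658, -0.259, 0.259, 0.658]
force: [0.9, -0.2, -5.0]
grip_width: 0.556
```

>>> servo_tool --linear '[[0,1,0],[0,0,0],[0,0,0]]' --angular '[[0,0,0],[0,0,0],[0,0,0]]' --claw '[0.3,0.3,0.3]'

```text
clock: 14.22
tool_pos: [0.525, -0.0344, 0.2457]
tool_rot: [-0.658, -0.259, 0.259, 0.658]
force: [0.0, 1.2, -3.9]
grip_width: 0.556
```

>>> servo_tool --linear '[[0,1,0],[0,0,0],[0,0,0]]' --angular '[[0,0,0],[0,0,0],[0,0,0]]' --claw '[0.3,0.3,0.3]'

```text
clock: 14.6
tool_pos: [0.5251, -0.0343, 0.245]
tool_rot: [0.658, 0.259, -0.259, -0.658]
force: [-1.1, 1.1, 2.1]
grip_width: 0.558
```

>>> servo_tool --linear '[[0,0.7,0],[0,0,0],[0,0,0]]' --angular '[[0,0,0],[0,0,0],[0,0,0]]' --claw '[0.3,0.3,0.3]'

```text
clock: 14.98
tool_pos: [0.5251, -0.0342, 0.245]
tool_rot: [0.658, 0.259, -0.259, -0.658]
force: [-1.8, -0.4, 8.8]
grip_width: 0.556
```

>>> servo_tool --linear '[[0,0,0],[0,0,0],[0,0,0],[0,0,0],[0,0,0],[0,0,0]]' --angular '[[0,0,0],[0,0,0],[0,0,0],[0,0,0],[0,0,0],[0,0,0]]' --claw '[0.56,0.6,0.7,0.8,0.95,1]'

```text
clock: 15.72
tool_pos: [0.525, -0.0344, 0.2439]
tool_rot: [-0.658, -0.259, 0.259, 0.658]
force: [-0.0, 0.1, -0.3]
grip_width: 0.997
```

```bash
python3 to.py .525 -.034 .25 43
python3 - <<'E'
from h import *
s=camera("side");cv2.imwrite("pics/s6.png",cv2.resize(s[170:250,300:400],None,fx=6,fy=6,interpolation=2)[:,:,::-1])
E
```

```text
t 15.72 grasp [ 0.525  -0.0343  0.0889] jaw 42.98 down [-2.e-04  1.e-04 -1.e+00] F [-0.   0.1 -0.3] w 0.997 q [ 0.3   0.63 -0.43  2.15  0.57  0.47  0.17]
shift tool mm [   0.3 -161.1    0.2] turn y -0.02
```

View pics/s6.png

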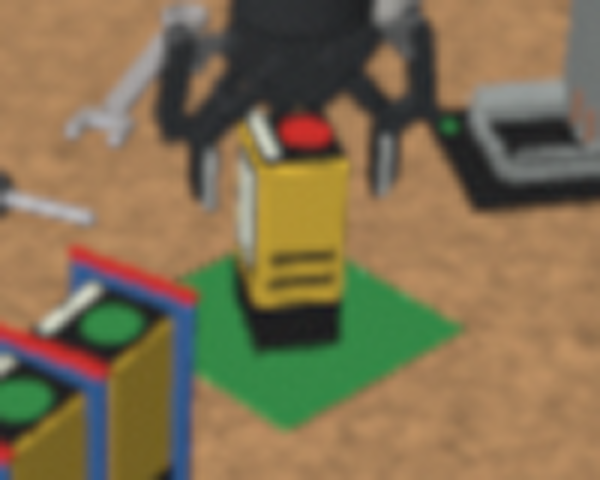

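>>> servo_tool --linear '[[0,-20,0],[0,-35,0],[0,-35,0],[0,-35,0],[0,0,0],[0,0,0],[0,0,0],[0,0,0],[0,0,0],[0,0,0],[0,0,0]]' --angular '[[0,0,0],[0,0,0],[0,0,0],[0,0,0],[0,9,0],[0,9,0],[0,9,0],[0,9,0],[0,9,0],[0,9,0],[0,9,0]]' --claw '[1,1,1,1,1,1,1,1,1,1,1]'

```text
clock: 17.15
tool_pos: [0.5248, -0.0343, 0.3689]
tool_rot: [0.696, -0.125, 0.125, -0.696]
force: [-0.2, 0.1, -0.6]
grip_width: 1.005
```

>>> servo_tool --linear '[[0,0,0],[0,0,0],[0,0,0],[0,0,0],[0,0,0]]' --angular '[[0,9,0],[0,9,0],[0,8.8,0],[0,0,0],[0,0,0]]' --claw '[1,1,1,1,1]'

```text
clock: 17.77
tool_pos: [0.5249, -0.0342, 0.369]
tool_rot: [0.649, -0.28, 0.28, -0.649]
force: [-0.6, -0.7, -0.6]
grip_width: 1.002
```

```bash
python3 to.py .525 -.034 .09 -46.8
python3 - <<'E'
from h import *
s=camera("top");cv2.imwrite("pics/t7.png",cv2.resize(s[160:260,270:400],None,fx=5,fy=5,interpolation=2)[:,:,::-1])
s=camera("side");cv2.imwrite("pics/s7.png",cv2.resize(s[150:250,300:400],None,fx=5,fy=5,interpolation=2)[:,:,::-1])
E
```

```text
t 17.77 grasp [ 0.5249 -0.0342  0.214 ] jaw -46.68 down [-1.e-04 -0.e+00 -1.e+00] F [-0.6 -0.7 -0.6] w 1.002 q [ 0.13  0.4  -0.19  2.08  0.12  0.67 -0.96]
shift tool mm [-1.00e-01  1.24e+02  3.00e-01] turn y 0.12
```

View pics/t7.png

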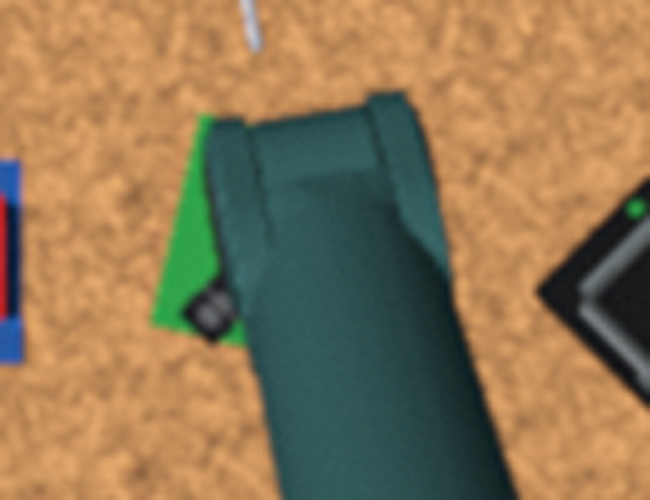

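View pics/s7.png

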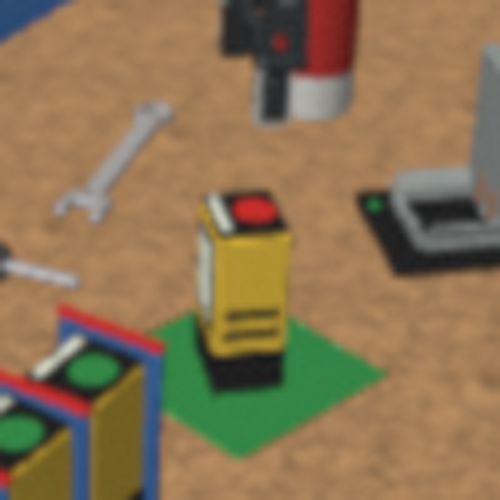

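>>> servo_tool --linear '[[0,20,0],[0,25,0],[0,25,0],[0,25,0],[0,20,0],[0,8,0],[0,0,0],[0,0,0]]' --angular '[[0,0,0],[0,0,0],[0,0,0],[0,0,0],[0,0,0],[0,0,0],[0,0,0],[0,0,0]]' --claw '[1,1,1,1,1,1,1,1]'

```text
clock: 18.88
tool_pos: [0.5254, -0.0344, 0.2467]
tool_rot: [-0.649, 0.28, -0.281, 0.649]
force: [0.2, -0.3, -0.3]
grip_width: 0.999
```

>>> servo_tool --linear '[[0,0,0],[0,0,0],[0,0,0],[0,0,0],[0,0,0],[0,0,0],[0,0,0],[0,0,0]]' --angular '[[0,0,0],[0,0,0],[0,0,0],[0,0,0],[0,0,0],[0,0,0],[0,0,0],[0,0,0]]' --claw '[0.85,0.75,0.7,0.65,0.6,0.4,0.4,0.4]' --squeeze 40

```text
clock: 19.88
tool_pos: [0.5252, -0.0343, 0.2462]
tool_rot: [-0.649, 0.281, -0.281, 0.649]
force: [0.3, 0.3, 5.4]
grip_width: 0.629
```

```bash
python3 to.py .525 -.034 .09 -46.8
python3 - <<'E'
from h import *
s=camera("side");cv2.imwrite("pics/s8.png",cv2.resize(s[150:250,300:400],None,fx=5,fy=5,interpolation=2)[:,:,::-1])
E
```

```text
t 19.88 grasp [ 0.5252 -0.0343  0.0912] jaw -46.81 down [ 5.e-04 -0.e+00 -1.e+00] F [0.3 0.3 5.4] w 0.629 q [ 0.07  0.59 -0.13  2.16  0.19  0.4  -1.02]
shift tool mm [-0.4  1.2  0. ] turn y -0.01
```

View pics/s8.png

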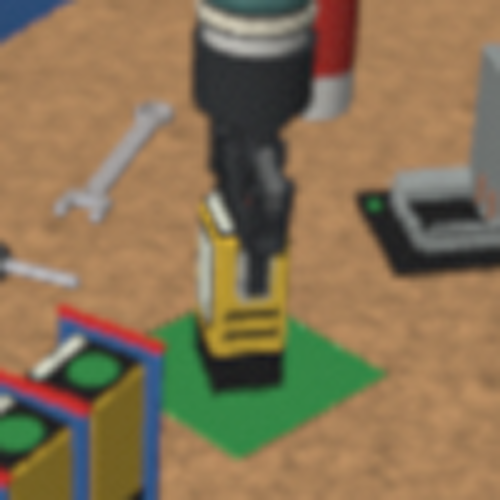

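>>> servo_tool --linear '[[0,-5,0],[0,-10,0],[0,-15,0],[0,-20,0],[0,-20,0],[0,-20,0],[0,-20,0],[0,-20,0],[0,-20,0],[0,0,0],[0,0,0]]' --angular '[[0,0,0],[0,0,0],[0,0,0],[0,0,0],[0,0,0],[0,0,0],[0,0,0],[0,0,0],[0,0,0],[0,0,0],[0,0,0]]' --claw '[0.4,0.4,0.4,0.4,0.4,0.4,0.4,0.4,0.4,0.4,0.4]'

```text
clock: 21.3
tool_pos: [0.5244, -0.0344, 0.3957]
tool_rot: [0.649, -0.281, 0.281, -0.649]
force: [-0.1, -0.0, -4.2]
grip_width: 0.626
```

```bash
python3 to.py .4816 -.2744 .25 -46.8
cat > ov.py <<'E'
from h import *
import sys
x,y,d=map(float,sys.argv[1:4]);R=Ro.from_euler("z",d,degrees=True).as_matrix()
def W(P): return np.array(P)@R.T+[x,y,0]
L=[[(-.06,-.055,.012),(-.06,.055,.012),(.06,.055,.012),(.06,-.055,.012),(-.06,-.055,.012)],
[(-.0285,-.033,.012),(-.0285,.033,.012),(.0285,.033,.012),(.0285,-.033,.012),(-.0285,-.033,.012)],
[(.0285,-.033,.132),(.0285,.033,.132)],[(.0285,-.033,.012),(.0285,-.033,.132)],[(.0285,.033,.012),(.0285,.033,.132)]]
for n,(r0,r1,c0,c1) in {"top":(185,250,370,445),"side":(150,215,360,435)}.items():
    im=cv2.imread(f"pics/{n}0.png")[r0:r1,c0:c1];f=8;a=cv2.resize(im,None,fx=f,fy=f,interpolation=2);b=a.copy()
    for l in L:
        q=(proj(n,W(l))-[c0,r0]+.5)*f-.5
        cv2.polylines(a,[np.int32(np.round(q))],False,(0,0,255),1)
    cv2.imwrite(f"pics/ov_{n}_{sys.argv[4]}.png",a)
E
python3 ov.py .4816 -.2744 -136.8 a
```

```text
t 21.3 grasp [ 0.5242 -0.0345  0.2407] jaw -46.82 down [-1.e-03 -1.e-04 -1.e+00] F [-0.1 -0.  -4.2] w 0.626 q [ 0.14  0.36 -0.2   2.06  0.11  0.73 -0.95]
shift tool mm [ 145.8   -9.2 -195.3] turn y -0.02
```

View pics/ov_top_a.png

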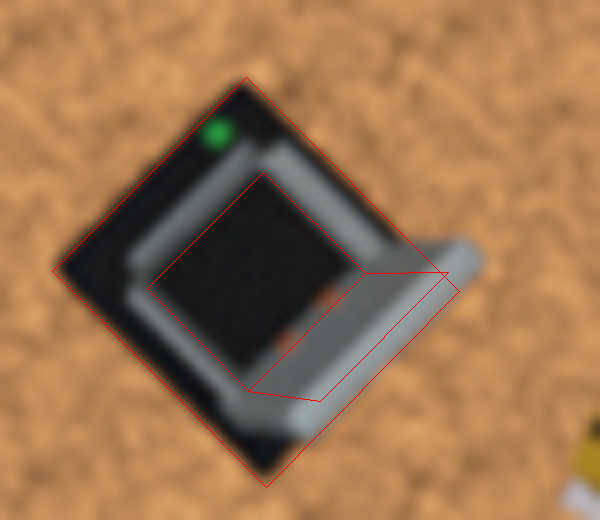

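View pics/ov_side_a.png

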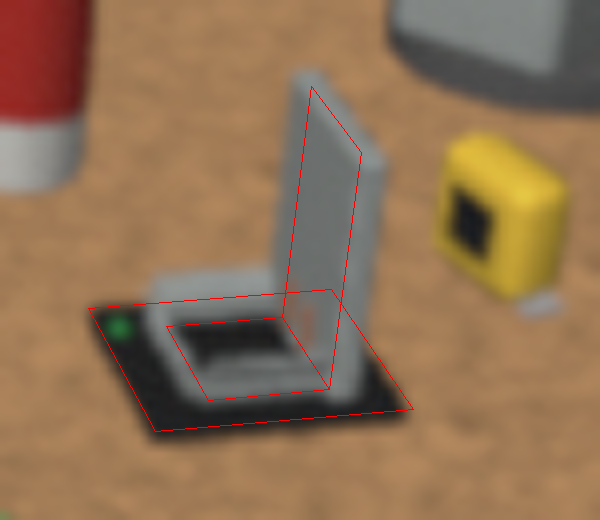

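Run:
```python
from h import *
for n in("side","top"):
    E=get_calibration(n)["extrinsics"];print(n,-E[:3,:3].T@E[:3,3])
    for k in range(3):
        im=camera(n)
        for d in landmark_of(n,"cradle_seat")[:1]:print(np.round(d["centre"],1),round(d["conf"],2),ray(n,d["centre"],.012))
    if n=="top":a=im[195:240,378:432]
    else:a=im[155:205,365:415]
    cv2.imwrite(f"pics/z_{n}.png",cv2.resize(a,None,fx=14 if n=="top" else 12,fy=14 if n=="top" else 12,interpolation=cv2.INTER_LANCZOS4)[:,:,::-1])
```

```text
side [0.00935454 0.9076465  0.75439585]
[387.6 194.2] 0.71 [ 0.4900764  -0.26895499  0.012     ]
[387.3 197.5] 0.71 [ 0.48082886 -0.24700247  0.012     ]
[389.4 193.9] 0.76 [ 0.48550563 -0.27466987  0.012     ]
top [0.48767797 0.01319711 1.32407038]
[402.4 218.5] 0.63 [ 0.48526923 -0.27733957  0.012     ]
[402.3 215.3] 0.83 [ 0.49543644 -0.27738796  0.012     ]
[402.6 220. ] 0.85 [ 0.48049297 -0.27780555  0.012     ]
```

View pics/z_top.png

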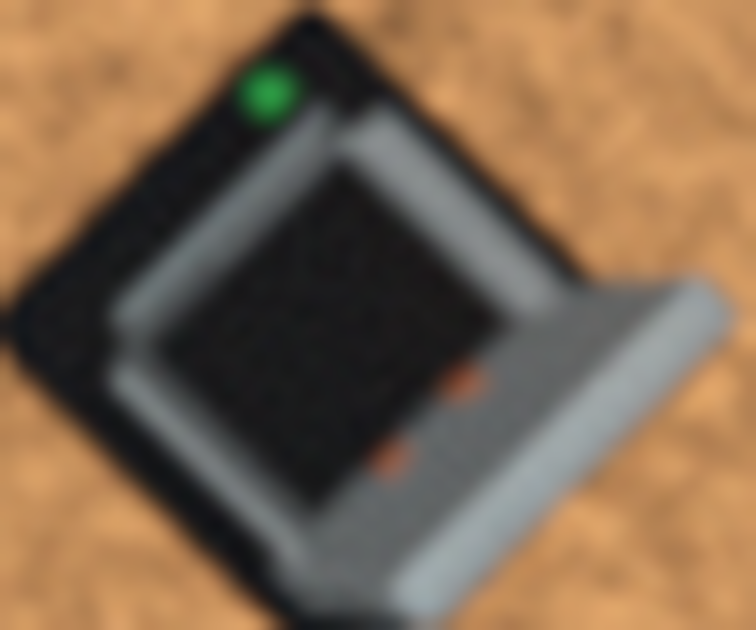

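View pics/z_side.png

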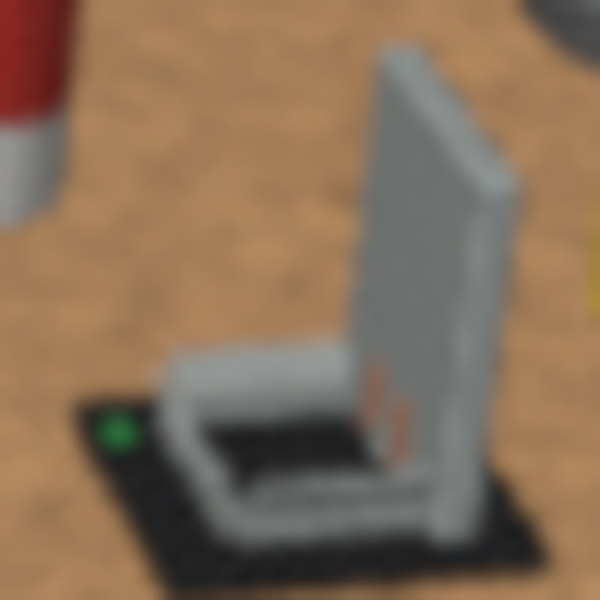

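Run:
```python
from h import *
c=np.array([.4816,-.2744]);a=np.radians(-136.8);R=np.array([[np.cos(a),-np.sin(a)],[np.sin(a),np.cos(a)]])
T=lambda x,y:((x+.5)/14-.5+378,(y+.5)/14-.5+195)
S=lambda x,y:((x+.5)/12-.5+365,(y+.5)/12-.5+155)
def pr(l,n,uv,z):print(l,n,((ray(n,uv,z)[:2]-c)@R*1e3).round(1))
pr("+y foot a","top",T(345,168),.012);pr("+y foot b","top",T(500,322),.012);pr("plate foot a","top",T(500,325),.012);pr("plate foot b","top",T(310,505),.012)
pr("plate top face a","top",T(680,285),.132);pr("plate top face b","top",T(395,575),.132)
pr("plate top back a","top",T(730,315),.132);pr("plate top back b","top",T(440,615),.132)
pr("-x rib top outer","top",T(110,310),.033);pr("-x rib top outer","top",T(325,105),.033)
pr("-y rib top outer","top",T(110,375),.033)
pr("+y rib outer","top",T(385,105),.033);pr("+y rib outer","top",T(565,285),.033)
pr("base T","top",T(312,8),.012);pr("base L","top",T(8,322),.012)
print()
pr("plate top face +y","side",S(383,60),.132);pr("plate top face -y","side",S(482,190),.132);pr("plate top back -y","side",S(518,185),.132);pr("plate -y foot","side",S(432,535),.012)
pr("+y foot","side",S(205,425),.012);pr("+y foot","side",S(355,412),.012)
pr("-x/-y rib outer foot","side",S(240,545),.012)
pr("base -x+y","side",S(78,403),.012);pr("base -x-y","side",S(168,597),.012);pr("base +x -y","side",S(545,568),.012)
```

```text
+y foot a top [-27.9  31.2]
+y foot b top [21.6 31.5]
plate foot a top [22. 31.]
plate foot b top [ 20.2 -28.8]
plate top face a top [22.1 41.8]
plate top face b top [ 22.5 -42.7]
plate top back a top [33.8 44.8]
plate top back b top [ 34.8 -41.9]
-x rib top outer top [-45.4 -32.6]
-x rib top outer top [-43.8  34.2]
-y rib top outer top [-35.2 -42.9]
+y rib outer top [-34.3  43.8]
+y rib outer top [22.5 43.9]
base T top [-58.9  51.7]
base L top [-57.3 -48.2]

plate top face +y side [23.6 40.1]
plate top face -y side [ 23.9 -45.6]
plate top back -y side [ 35.3 -44.3]
plate -y foot side [ 25.7 -38.9]
+y foot side [-22.5  35.2]
+y foot side [26.5 35.7]
-x/-y rib outer foot side [-33.3 -35.3]
base -x+y side [-58.1  54.7]
base -x-y side [-63.  -60.1]
base +x -y side [ 52.8 -62.2]
```

>>> servo_tool --linear '[[8,0,-10],[15,0,-20],[18,0,-24],[18,0,-24],[18,0,-24],[18,0,-24],[18,0,-24],[18,0,-22],[14,0,-17],[0,0,0],[0,0,0],[0,0,0]]' --angular '[[0,0,0],[0,0,0],[0,0,0],[0,0,0],[0,0,0],[0,0,0],[0,0,0],[0,0,0],[0,0,0],[0,0,0],[0,0,0],[0,0,0]]' --claw '[0.4,0.4,0.4,0.4,0.4,0.4,0.4,0.4,0.4,0.4,0.4,0.4]'

```text
clock: 23.4
tool_pos: [0.4866, -0.2683, 0.3959]
tool_rot: [-0.649, 0.28, -0.28, 0.649]
force: [-0.7, 0.1, -3.0]
grip_width: 0.628
```

```bash
python3 to.py .4856 -.2706 .24 -46.8;python3 - <<'E'
from h import *
s=camera("side");cv2.imwrite("pics/s9.png",cv2.resize(s[100:220,350:430],None,fx=5,fy=5,interpolation=2)[:,:,::-1])
s=camera("top");cv2.imwrite("pics/t9.png",cv2.resize(s[170:260,360:460],None,fx=6,fy=6,interpolation=2)[:,:,::-1])
E
```

```text
t 23.4 grasp [ 0.4865 -0.2682  0.2409] jaw -46.71 down [-2.e-04  7.e-04 -1.e+00] F [-0.7  0.1 -3. ] w 0.628 q [ 0.54  0.39 -0.15  2.    0.08  0.76 -0.48]
shift tool mm [ 1.1  0.9 -2.3] turn y 0.09
```

View pics/s9.png

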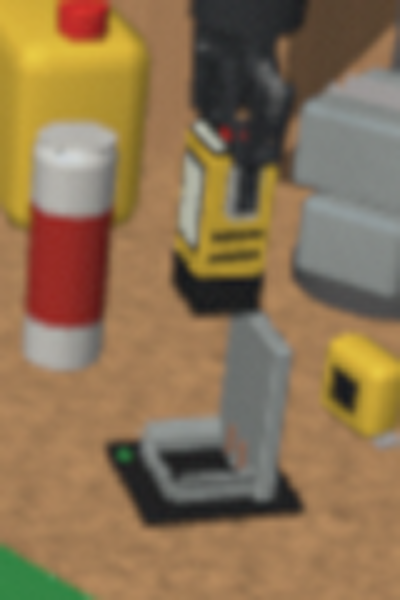

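View pics/t9.png

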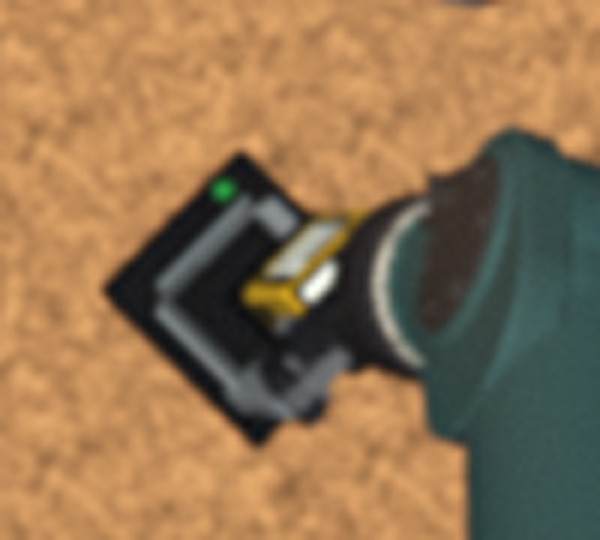

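>>> servo_tool --linear '[[1.1,0,-2.3],[0,0,0],[0,0,0]]' --angular '[[0,0,0],[0,0,0],[0,0,0]]' --claw '[0.4,0.4,0.4]'

```text
clock: 23.88
tool_pos: [0.4855, -0.2718, 0.396]
tool_rot: [-0.649, 0.281, -0.281, 0.649]
force: [0.4, -0.1, -3.5]
grip_width: 0.627
```

```bash
cat > lamp.py <<'E'
from h import *
import sys
s=read_state();M=Ro.from_quat(s["tool_rot"]).as_matrix();g=s["tool_pos"]+M@[0,.155,0]
yaw=np.arctan2(M[1,0],M[0,0])-np.pi/2
R=Ro.from_euler("z",yaw).as_matrix();o=g-[0,0,.0882]
print("lamp",o.round(4),np.degrees(yaw))
def box(a,b,z0,z1):
    c=[(-a,-b),(-a,b),(a,b),(a,-b),(-a,-b)]
    return [[(*q,z0) for q in c],[(*q,z1) for q in c]]+[[(*q,z0),(*q,z1)] for q in c[:4]]
L=box(.024,.029,0,.03)+box(.024,.027,.03,.116)
f=7
for n,(r0,r1,c0,c1) in {"side":(110,185,370,420),"top":(185,245,370,440)}.items():
    im=camera(n)[r0:r1,c0:c1,::-1];a=cv2.resize(im,None,fx=f,fy=f,interpolation=2);b=a.copy()
    for l in L:
        q=(proj(n,np.array(l)@R.T+o)-[c0,r0]+.5)*f-.5
        cv2.polylines(a,[np.int32(np.round(q))],False,(255,0,255),1)
    cv2.imwrite(f"pics/l_{n}_{sys.argv[1]}.png",np.hstack([a,b])if n=="side" else a)
E
python3 to.py .4856 -.2706 .24 -46.8;python3 lamp.py a
```

```text
t 23.88 grasp [ 0.4855 -0.2718  0.241 ] jaw -46.82 down [-0.e+00  1.e-04 -1.e+00] F [ 0.4 -0.1 -3.5] w 0.627 q [ 0.54  0.39 -0.15  2.    0.08  0.76 -0.47]
shift tool mm [-0.8  1.   0.9] turn y -0.02
lamp [ 0.4855 -0.2718  0.1528] -136.8171458427141
```

View pics/l_side_a.png

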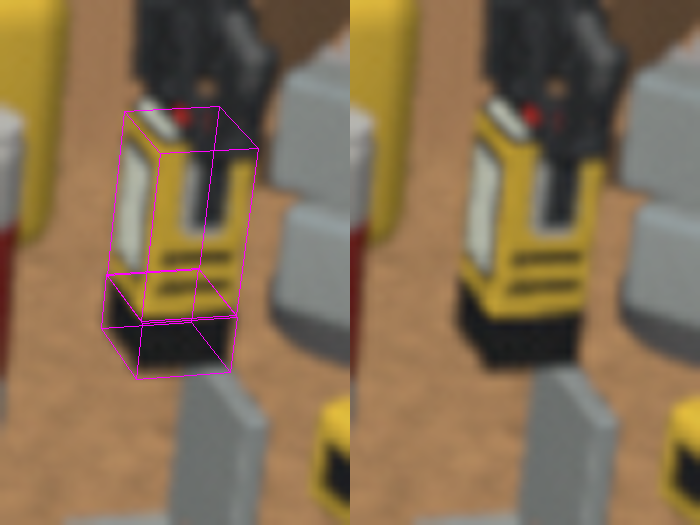

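View pics/l_top_a.png

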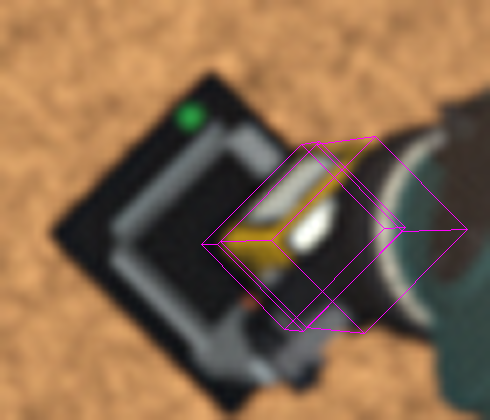

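>>> servo_tool --linear '[[-1.5,0,0.5],[0,15,0],[0,20,0],[0,20,0],[0,20,0],[0,15,0],[0,10,0],[0,5,0],[0,0,0],[0,0,0],[0,0,0]]' --angular '[[0,0,0],[0,0,0],[0,0,0],[0,0,0],[0,0,0],[0,0,0],[0,0,0],[0,0,0],[0,0,0],[0,0,0],[0,0,0]]' --claw '[0.4,0.4,0.4,0.4,0.4,0.4,0.4,0.4,0.4,0.4,0.4]'

```text
clock: 25.35
tool_pos: [0.485, -0.2705, 0.2916]
tool_rot: [0.649, -0.28, 0.281, -0.649]
force: [-0.1, -0.4, -3.4]
grip_width: 0.624
```

```bash
python3 to.py .4856 -.2706 .1002 -46.8;python3 - <<'E'
from h import *
s=camera("side");cv2.imwrite("pics/s10.png",cv2.resize(s[130:210,355:430],None,fx=7,fy=7,interpolation=2)[:,:,::-1])
s=camera("top");cv2.imwrite("pics/t10.png",cv2.resize(s[180:250,365:440],None,fx=8,fy=8,interpolation=2)[:,:,::-1])
E
```

```text
t 25.35 grasp [ 0.4852 -0.2705  0.1366] jaw -46.82 down [ 1.1e-03 -5.0e-04 -1.0e+00] F [-0.1 -0.4 -3.4] w 0.624 q [ 0.52  0.54 -0.12  2.07  0.13  0.53 -0.51]
shift tool mm [ 0.3 36.4  0.2] turn y -0.02
```

View pics/s10.png

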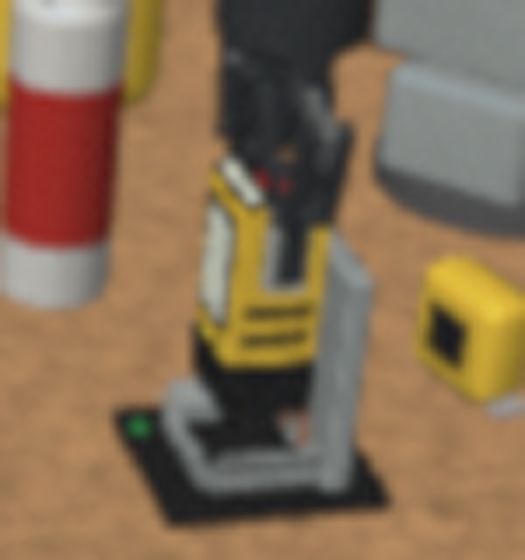

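View pics/t10.png

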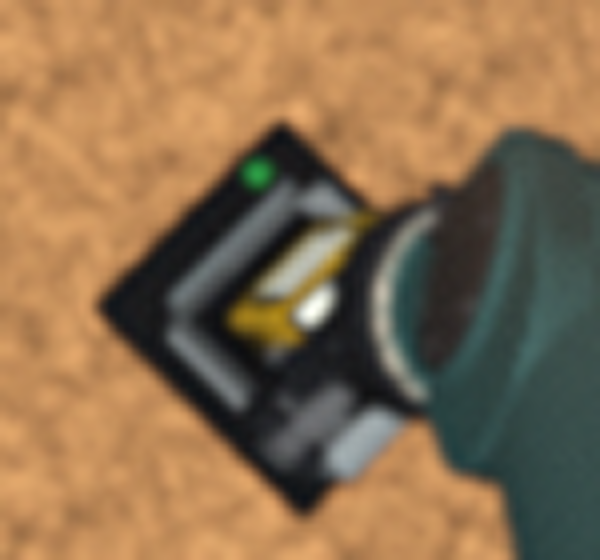

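>>> servo_tool --linear '[[0,5,0],[0,5,0],[0,4,0],[0,3,0],[0,2,0],[0,2,0],[0,0,0],[0,0,0]]' --angular '[[0,0,0],[0,0,0],[0,0,0],[0,0,0],[0,0,0],[0,0,0],[0,0,0],[0,0,0]]' --claw '[0.4,0.4,0.4,0.4,0.4,0.4,0.4,0.4]'

```text
clock: 26.45
tool_pos: [0.4849, -0.2704, 0.2701]
tool_rot: [0.649, -0.281, 0.281, -0.649]
force: [0.6, 0.1, -3.7]
grip_width: 0.629
```

>>> servo_tool --linear '[[0,2,0],[0,2,0],[0,2,0],[0,0,0],[0,0,0]]' --angular '[[0,0,0],[0,0,0],[0,0,0],[0,0,0],[0,0,0]]' --claw '[0.4,0.4,0.4,0.4,0.4]'

```text
clock: 27.08
tool_pos: [0.4849, -0.2704, 0.264]
tool_rot: [0.649, -0.281, 0.281, -0.649]
force: [-0.1, -0.7, -3.9]
grip_width: 0.627
```

>>> servo_tool --linear '[[0,2,0],[0,2,0],[0,1,0],[0,1,0],[0,0,0],[0,0,0]]' --angular '[[0,0,0],[0,0,0],[0,0,0],[0,0,0],[0,0,0],[0,0,0]]' --claw '[0.4,0.4,0.4,0.4,0.4,0.4]'

```text
clock: 27.82
tool_pos: [0.4849, -0.2704, 0.258]
tool_rot: [0.649, -0.281, 0.281, -0.649]
force: [-0.2, 0.1, -4.1]
grip_width: 0.623
```

>>> servo_tool --linear '[[0,1,0],[0,1,0],[0,0,0],[0,0,0]]' --angular '[[0,0,0],[0,0,0],[0,0,0],[0,0,0]]' --claw '[0.4,0.4,0.4,0.4]'

```text
clock: 28.32
tool_pos: [0.4848, -0.2704, 0.256]
tool_rot: [0.649, -0.281, 0.281, -0.649]
force: [0.2, 0.6, -4.6]
grip_width: 0.625
```

>>> servo_tool --linear '[[0,1,0],[0,0,0],[0,0,0]]' --angular '[[0,0,0],[0,0,0],[0,0,0]]' --claw '[0.4,0.4,0.4]'

```text
clock: 28.7
tool_pos: [0.4849, -0.2704, 0.2553]
tool_rot: [0.649, -0.281, 0.281, -0.649]
force: [-0.7, 0.3, 0.8]
grip_width: 0.627
```

>>> servo_tool --linear '[[0,0.6,0],[0,0,0],[0,0,0]]' --angular '[[0,0,0],[0,0,0],[0,0,0]]' --claw '[0.4,0.4,0.4]'

```text
clock: 29.08
tool_pos: [0.4849, -0.2704, 0.2552]
tool_rot: [0.649, -0.281, 0.281, -0.649]
force: [-1.3, 1.1, 4.5]
grip_width: 0.625
```

>>> servo_tool --linear '[[0,0,0],[0,0,0],[0,0,0],[0,0,0],[0,0,0],[0,0,0]]' --angular '[[0,0,0],[0,0,0],[0,0,0],[0,0,0],[0,0,0],[0,0,0]]' --claw '[0.63,0.67,0.75,0.85,0.95,1]'

```text
clock: 29.82
tool_pos: [0.4849, -0.2704, 0.2543]
tool_rot: [0.649, -0.281, 0.281, -0.649]
force: [0.7, -0.1, -0.8]
grip_width: 1.001
```

>>> servo_tool --linear '[[0,-5,0],[0,-15,0],[0,-25,0],[0,-30,0],[0,-35,0],[0,-40,0],[0,-40,0],[0,-20,0],[0,0,0],[0,0,0]]' --angular '[[0,0,0],[0,0,0],[0,0,0],[0,0,0],[0,0,0],[0,0,0],[0,0,0],[0,0,0],[0,0,0],[0,0,0]]' --claw '[1,1,1,1,1,1,1,1,1,1]'

```text
clock: 31.08
tool_pos: [0.4842, -0.2701, 0.4639]
tool_rot: [0.649, -0.281, 0.28, -0.649]
force: [0.0, 0.3, 0.1]
grip_width: 1.0
```

```bash
python3 to.py .4856 -.2706 .3 -46.8;python3 - <<'E'
from h import *
s=camera("side");cv2.imwrite("pics/s11.png",cv2.resize(s[130:210,355:430],None,fx=7,fy=7,interpolation=2)[:,:,::-1]);cv2.imwrite("pics/s11f.png",s[:,:,::-1])
s=camera("top");cv2.imwrite("pics/t11.png",s[:,:,::-1])
E
```

```text
t 31.07 grasp [ 0.4841 -0.27    0.3089] jaw -46.82 down [-1.1e-03  4.0e-04 -1.0e+00] F [0.  0.3 0.1] w 1.0 q [ 0.55  0.31 -0.16  1.93  0.06  0.9  -0.46]
shift tool mm [1.5 8.9 0.7] turn y -0.02
```

View pics/s11.png

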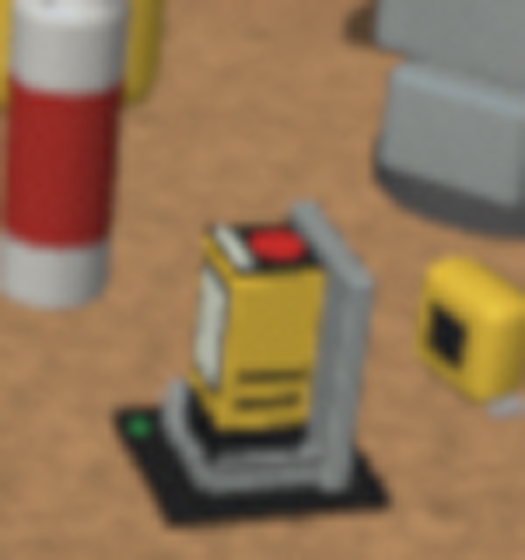

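View pics/t11.png

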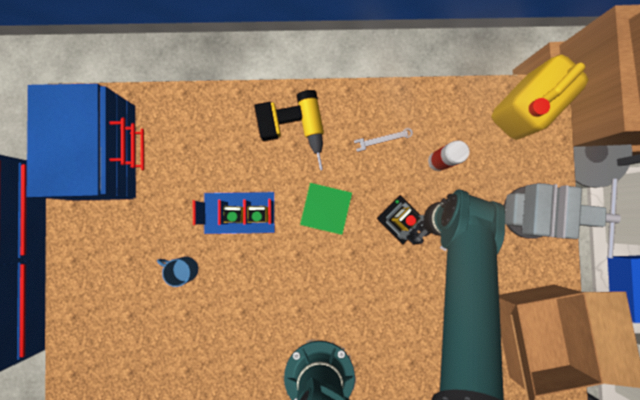

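View pics/s11f.png

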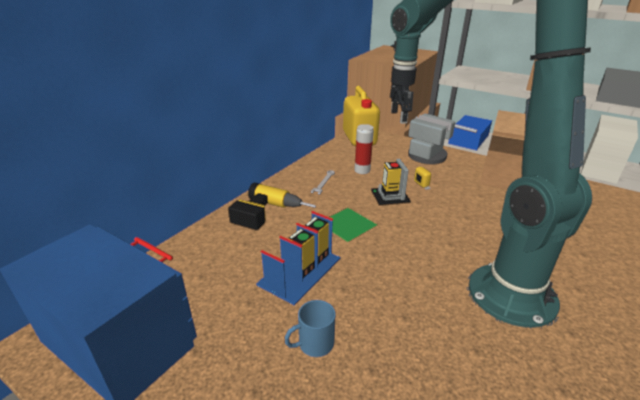

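```bash
python3 -c "
from station import *
print(hand_in())"
```

```text
the job is handed in; nothing more can be done
None
```

The lamp with the red light is docked in the charging cradle and the job is handed in, at about 31 s of the 58 s allowed.

**What I did**
- I gripped the lamp front and back, lifted it out of the rack and stood it upright on the green mat.
- I let go, turned the gripper a quarter turn, and took the lamp by its sides. The opening read about 53 mm against the 54 mm body.
- I lowered it slowly into the cradle, let go and withdrew upwards.

**Last checks**
- **Seating:** floor contact came at the height expected for full seating, with about 5 N of upward force and little sideways force.
- **Pose:** the last side picture shows the lamp upright in the pocket with its back to the tall plate and its lens outwards. Its top is level with the plate.
- **Everything else:** comparing the first and last pictures by eye, the two green-light lamps, the drill, the can, the wrench, the tape measure and the mug look unmoved.
- **Gripper:** it is open, about 0.2 m above its last grip, and reads no force.

**Checks that disagreed**
- **Cradle position:** my first fit of the cradle assumed its base was centred on the pocket. It placed the pocket about 5.5 mm off along the cradle's front-to-back axis; I corrected this from the back plate and ribs before lowering.
- **Side camera:** it showed the held lamp about 1 pixel (3 to 4 mm) higher than I had predicted. The top camera matched the prediction to within about 1 pixel, so I relied on that and on the contact force.

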